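# Clean-down of the seed-topping station

## Task

Clean down the seed-topping station: nest the two loose white bowls into the bowl standing under the empty hopper, so that all three stand upright in one stack there. Only then pull the hopper's spring-return slide out until its front edge is level with the red marks on the rails, and keep it there so that the hopper can be brushed out into the stack: finish while still holding the slide at the marks. Leave the brush, the tub and the scoop where they are.

Things in the scene. Friction and masses are not known exactly. Their poses are not given: they have to be found in the camera images.
- station: Fixed stand: base plate 12 mm thick (x -90 to 90, y -174 to 48 mm), column at y -150, and on it a clear empty hopper (x -60 to 60, y -178 to -28, heights 200 to 360) over the bowl's right half (-y); the left half is open from above. Origin: on the table, under the centre of the bowl's place; x away from the slide's handle, y to the open side, z up; its yaw varies.
- gate_mark (a point): Fixed point where the middle of the handle bar is when the slide's front edge is level with the red marks: station x -187, y -48, height 240 mm. The two rails that guide the slide run under the hopper from station x -225 to 80, at y -15 and -80 (6 mm wide), heights 185 to 199: bowls pass below them. The red marks are on the rails at x -195.
- bowl_base: White stacking bowl, alike to bowl_a and bowl_b, standing on the station's base plate at the station's origin, 12 mm above the table: the foot of the stack. Origin: centre of its underside, z up.
- bowl_a: White round plastic stacking bowl, 156 mm across, 60 mm high, foot 72 mm, 0.1-0.2 kg. Its top 20 mm is an upright rim band 8 mm thick (radius 70 to 78), to pinch from above; below, the wall steps in to 130 mm and tapers. Nested, its band rests on the lower bowl's rim, 20 mm higher, about 4 mm sideways play. Origin: centre of underside, z up. Loose on the table.
- bowl_b: White round plastic stacking bowl, 156 mm across, 60 mm high, foot 72 mm, 0.1-0.2 kg. Its top 20 mm is an upright rim band 8 mm thick (radius 70 to 78), to pinch from above; below, the wall steps in to 130 mm and tapers. Nested, its band rests on the lower bowl's rim, 20 mm higher, about 4 mm sideways play. Origin: centre of underside, z up. Loose on the table.
- gate_handle (a point): Black bow handle on the slide, moving with it: a level bar 12 mm thick, 58 mm long along the station's y, on two posts 45 mm above the slide. This point: middle of the bar, 240 mm above the table; axes as the station's. Shut, it is at station x -142, y -48, 82 mm in front of the hopper. The slide's dark front edge is 8 mm further out (-x) than the bar's middle.
- gate (a joint): How far the slide is pulled out along the station's -x, in m: 0 shut (as it starts), 0.045 with its front edge level with the red marks (its 34 mm port then stands under the outlet), 0.07 at its stop. A spring pulls it shut: 6 N at 0, about 13 N at the marks.
- brush: Bench brush lying bristles down, 190 by 45 mm, 68 mm high: to be left alone. Origin: centre of its underside, x along it.
- tub: White closed tub with a red lid, 84 mm across, 105 mm high: to be left alone. Origin: centre of its underside.
- scoop: Steel scoop with a black handle, 190 mm long, 65 mm wide, 30 mm high: to be left alone. Origin: under the scoop's pan, x away from the handle.
Not all that is in view belongs to the job. What is shaped like the bowl_a but purple or yellow is not meant.

How it is judged (in metres and radians):
On the way, in this order (a step that is already met when the one before it is completed fails the run):
1. both loose bowls are nested upright, one on the other, in the bowl under the hopper, and let go, with the slide still shut (((z of bowl_a in the frame of bowl_base between 0.014 and 0.026 m and horizontal distance between each of bowl_a, bowl_b and bowl_base below 0.01 m and angle between each of bowl_a, bowl_b's own z axis and vertical below 0.1 rad and z of bowl_b in the frame of bowl_base between 0.034 and 0.046 m) or (z of bowl_b in the frame of bowl_base between 0.014 and 0.026 m and horizontal distance between each of bowl_b, bowl_a and bowl_base below 0.01 m and angle between each of bowl_b, bowl_a's own z axis and vertical below 0.1 rad and z of bowl_a in the frame of bowl_base between 0.034 and 0.046 m)) and angle between bowl_base's own z axis and vertical below 0.1 rad and distance of bowl_base from where it was at the start of the episode below 0.03 m and z of bowl_base in the frame of station between 0.007 and 0.017 m and contact force between the fingers and bowl_a below 0.2 N and contact force between the fingers and bowl_b below 0.2 N and contact force between the fingers and bowl_base below 0.2 N and linear speed of each of bowl_a, bowl_b, bowl_base below 0.02 m/s and value of joint gate below 0.01 m), for 0.2 s.
2. the slide is pulled out to the red marks and kept there for a second (((z of bowl_a in the frame of bowl_base between 0.014 and 0.026 m and horizontal distance between each of bowl_a, bowl_b and bowl_base below 0.01 m and angle between each of bowl_a, bowl_b's own z axis and vertical below 0.1 rad and z of bowl_b in the frame of bowl_base between 0.034 and 0.046 m) or (z of bowl_b in the frame of bowl_base between 0.014 and 0.026 m and horizontal distance between each of bowl_b, bowl_a and bowl_base below 0.01 m and angle between each of bowl_b, bowl_a's own z axis and vertical below 0.1 rad and z of bowl_a in the frame of bowl_base between 0.034 and 0.046 m)) and value of joint gate between 0.04 and 0.05 m and contact force between the fingers and gate above 3 N), for 1 s.
At the end, for the whole second after the job is handed in: The fingers hold the slide (over 3 N), its front edge within 5 mm of the red marks, at rest; the three bowls stand upright and still in one seated stack (centres within 10 mm, heights within 6 mm) under the hopper, under 30 mm from where the lowest stood, and touch no finger (all of step 2 and angle between bowl_base's own z axis and vertical below 0.1 rad and distance of bowl_base from where it was at the start of the episode below 0.03 m and z of bowl_base in the frame of station between 0.007 and 0.017 m and contact force between each of the fingers, gate and bowl_a below 0.2 N and contact force between each of the fingers, gate and bowl_b below 0.2 N and contact force between each of the fingers, gate and bowl_base below 0.2 N and linear speed of each of bowl_a, bowl_b, bowl_base below 0.02 m/s and contact force between gate and brush below 0.2 N and contact force between gate and tub below 0.2 N and contact force between gate and scoop below 0.2 N and velocity of joint gate between -0.01 and 0.01 m/s); the arm keeps its last pose, push and grip.
It fails at once if the slide is opened before the stack is complete (value of joint gate above 0.012 m and not ((z of bowl_a in the frame of bowl_base between 0.014 and 0.026 m and horizontal distance between each of bowl_a, bowl_b and bowl_base below 0.01 m and angle between each of bowl_a, bowl_b's own z axis and vertical below 0.1 rad and z of bowl_b in the frame of bowl_base between 0.034 and 0.046 m) or (z of bowl_b in the frame of bowl_base between 0.014 and 0.026 m and horizontal distance between each of bowl_b, bowl_a and bowl_base below 0.01 m and angle between each of bowl_b, bowl_a's own z axis and vertical below 0.1 rad and z of bowl_a in the frame of bowl_base between 0.034 and 0.046 m))).
It fails at once if the brush, the tub or the scoop is moved (distance of any of brush, tub, scoop from where it was at the start of the episode above 0.02 m).
It also fails if it takes over 72 s, if anything falls off the work surface, if the arm or the gripper's body presses on something with over 40 N, if the wrist force passes 120 N, or if a joint passes its speed limit or range.

## Robot

A 6-joint arm with a two-finger parallel gripper is mounted at the origin on the work surface. World frame = base frame: x ahead of the robot, y to its left, z up, the work surface at z = 0. Lengths are in mm, angles in rad, forces in N, time in s.
With the tool pointing down it reaches from about 375 to 750 mm from the base axis. Payload 9 kg.
Tool frame: the origin (TCP) lies on the centre line of the jaws, within the pads' length; the fingertips stand 11 mm ahead of it and the grasp point (between the pads) lies 8 mm behind it; x points along the fingers, y is the direction in which the jaws open and shut, and the axes are right-handed (so a half turn about x gives the same grasp; the last joint's range is limited). The gripper opens to 85 mm and grips with 20 to 120 N. Pads are 22 mm wide; open, the fingers measure 114 mm over their backs; the gripper's body (76 mm by 85 mm) begins 54 mm behind the grasp point. The pads swing forward as they close: fully open they stand 13 mm farther back than shut.
Start: joints at [-1.557, 0.104, 0.097, 1.564, 0, 1.353], TCP at [137.845, -583.981, 242.331] pointing down, gripper open.
Joint ranges: [-2.99, 2.99], [-0.84, 1.86], [-1.1, 1.16], [-1.84, 2.11], [-1.51, 1.56], [-3.14, 3.14]. Speed limits (rad/s): [2.22, 2.22, 2.57, 3.14, 3.14, 3.14].

## Interface

Orientations are given as a unit quaternion [x, y, z, w].
In Python, from rig import reach, movel, set_joints, gripper_to, pause, inverse_kinematics, get_state, read_camera, camera_model, MotionError, close_job, find_in, tip_of gives the robot as it stands. The module is installed in compiled form; this text tells all that it offers. Calls block until the motion is done:
- reach(position, orientation): joint-space move of the TCP to a pose.
- movel(position, rot=None, v=150, max_force=None): straight line of the TCP; rot=None keeps the orientation; v is the mean speed in mm/s. With max_force (N) it stops when the force on the tool has changed by that much, and returns True; else False.
- set_joints(angles): joint-space move.
- gripper_to(opening, newtons=None): finger opening in mm; newtons is the grip in N (None keeps the last); returns when the fingers have stopped.
- pause(seconds).
- inverse_kinematics(position, orientation): joint angles nearest the present ones, or None.
- get_state(): the state.
- read_camera(name): name is "scene" or "top" or "wrist"; returns the picture (420x560x3 uint8, red, green, blue); there is no depth.
- camera_model(name): a dict with "intrinsics" (3x3 intrinsics, pixels), "cam_to_world" (4x4, takes a point from camera to world coordinates). Camera axes: x right, y up, looking along -z (the intrinsics and any distortion apply to the point x, -y, -z); pixel columns grow to the right and rows downward; lengths in mm; the calibration is good to about 2 mm. A picture is of the moment at which its call begins: read the wrist's pose just before it. camera_model takes no time and is no camera call; for the wrist camera it gives the pose at the moment of the call.
A pose or a line that the arm cannot do raises MotionError and nothing moves.
- close_job(): hands the job in, once; it reports no verdict.
Trained networks look in the newest picture that a camera, given by its name, has taken for a name from the list of things; names that differ only in an ending like _2 or _b are one class to them, and where a whole thing is asked for, a point or a joint stands for the part that bears it (a point fixed in the world has none). Each returns a list of dicts, best first, with "confidence" (0 to 1); they miss things now and then, are a little off and sometimes report something else, mostly with a low value. They report only what shows in the picture. A call takes as long as a camera call. They do not tell look-alikes from the thing itself.
- find_in(camera, target): "extent" ([left, top, right, bottom] in pixels, round what is visible of it).
- tip_of(camera, target): "xy" ([column, row] in pixels: a listed point, or the origin of a listed thing).
The state is a dict: "time": time; "q": joint angles; "dq": joint speeds; "joint_efforts": joint torques, N m; "tcp_pos": TCP position; "tcp_rot": TCP orientation; "wrist_force": force on the tool from outside, world axes, zero at the start; "wrist_torque": the same for the moment, N m; "grip_width": finger opening in mm.
Only numpy, scipy, OpenCV 4.12 (cv2) and the standard library are available. Lean on these libraries where they do the work, as an engineer would, in place of code of your own. Each camera call takes 0.05 s, during which the arm holds its last target. There are 200 camera calls.

## Working session

There is one attempt and no reset: what is moved stays moved. The work goes in short steps, each a Python script; the robot and the scene stay as the last script left them, time stands still between calls to the robot, and variables do not carry over. Pictures are saved under pics/ and viewed, about 8 in all and at most 12, crops included, and the job is handed in when it is done.

```bash
mkdir -p pics; cat > h.py <<'E'
from rig import *
import numpy as np, cv2
from scipy.spatial.transform import Rotation as R
def ray(cam,px,z,m=None):
    m=m or camera_model(cam);K=np.array(m["intrinsics"]);T=np.array(m["cam_to_world"])
    d=np.linalg.inv(K)@[px[0],px[1],1];d=T[:3,:3]@[d[0],-d[1],-d[2]];o=T[:3,3]
    return o+d*(z-o[2])/d[2]
def proj(cam,p,m=None):
    m=m or camera_model(cam);K=np.array(m["intrinsics"]);T=np.array(m["cam_to_world"])
    c=T[:3,:3].T@(np.array(p,float)-T[:3,3]);u=K@[c[0],-c[1],-c[2]];return u[:2]/u[2]
def save(cam,n):
    im=read_camera(cam);cv2.imwrite(f"pics/{n}.png",im[:,:,::-1]);return im
def down(a): # tool x down, tool y (jaws) along world angle a
    x=np.array([0,0,-1.]);y=np.array([np.cos(a),np.sin(a),0]);return R.from_matrix(np.c_[x,y,np.cross(x,y)]).as_quat()
E
python3 - <<'E'
from h import *
a=save("top","t0");b=save("scene","s0");cv2.imwrite("pics/0.png",np.vstack([a,b])[:,:,::-1])
for c in("top","scene"):
    m=camera_model(c);print(c,[k for k in m],np.round(m["cam_to_world"],3).tolist(),np.round(m["intrinsics"],1).tolist())
    for t in("station","bowl_a","bowl_base","gate_handle","brush","tub","scoop"):
        print(c,t,[(np.round(d["xy"]).tolist(),round(d["confidence"],2)) for d in tip_of(c,t)],[(np.round(d["extent"]).tolist(),round(d["confidence"],2)) for d in find_in(c,t)])
s=get_state();print(s["tcp_pos"],s["tcp_rot"],s["time"])
E
```

```text
top ['intrinsics', 'cam_to_world'] [[-0.019, 0.996, -0.086, 381.497], [-1.0, -0.019, 0.001, 15.278], [-0.001, 0.086, 0.996, 1804.014], [0.0, 0.0, 0.0, 1.0]] [[498.4, 0.0, 281.8], [0.0, 498.4, 211.6], [0.0, 0.0, 1.0]]
top station [] []
top bowl_a [([144.0, 217.0], 0.77), ([202.0, 227.0], 0.71), ([266.0, 216.0], 0.65)] [([248.0, 196.0, 285.0, 241.0], 0.96), ([179.0, 203.0, 220.0, 246.0], 0.95), ([112.0, 193.0, 160.0, 237.0], 0.86), ([192.0, 265.0, 241.0, 306.0], 0.72)]
top bowl_base [([335.0, 182.0], 0.66)] [([315.0, 158.0, 345.0, 203.0], 0.85)]
top gate_handle [([359.0, 218.0], 0.7)] [([346.0, 170.0, 368.0, 219.0], 0.6)]
top brush [([246.0, 156.0], 0.57)] [([217.0, 146.0, 269.0, 162.0], 0.57)]
top tub [([182.0, 170.0], 0.59)] [([165.0, 154.0, 195.0, 181.0], 0.73)]
top scoop [([402.0, 252.0], 0.83)] [([393.0, 232.0, 410.0, 287.0], 0.81)]
scene ['intrinsics', 'cam_to_world'] [[0.568, -0.496, 0.657, 1413.731], [0.823, 0.335, -0.459, -594.865], [0.008, 0.801, 0.598, 1003.999], [0.0, 0.0, 0.0, 1.0]] [[401.9, 0.0, 277.2], [0.0, 401.9, 208.4], [0.0, 0.0, 1.0]]
scene station [] [([168.0, 200.0, 277.0, 340.0], 0.63)]
scene bowl_a [([332.0, 219.0], 0.98), ([283.0, 245.0], 0.88), ([288.0, 198.0], 0.8), ([372.0, 206.0], 0.62)] [([354.0, 186.0, 394.0, 213.0], 0.93), ([266.0, 222.0, 311.0, 251.0], 0.86), ([268.0, 178.0, 307.0, 205.0], 0.75), ([313.0, 198.0, 355.0, 224.0], 0.73)]
scene bowl_base [([246.0, 290.0], 0.88)] [([223.0, 263.0, 273.0, 304.0], 0.93)]
scene gate_handle [] [([231.0, 259.0, 250.0, 278.0], 0.49)]
scene brush [([142.0, 278.0], 0.43)] [([319.0, 251.0, 368.0, 286.0], 0.86)]
scene tub [([381.0, 238.0], 0.74)] [([369.0, 213.0, 394.0, 249.0], 0.88)]
scene scoop [([141.0, 279.0], 0.91)] [([128.0, 255.0, 164.0, 292.0], 0.59)]
[ 137.85868755 -583.96712606  242.32536983] [ 0.70236322  0.08175054 -0.70236165  0.08179776] 1.5
```

View pics/t0.png

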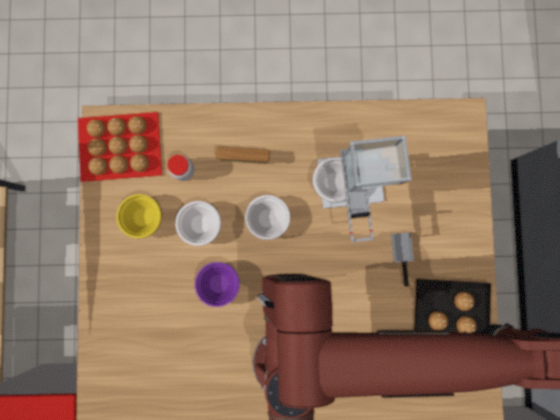

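View pics/s0.png

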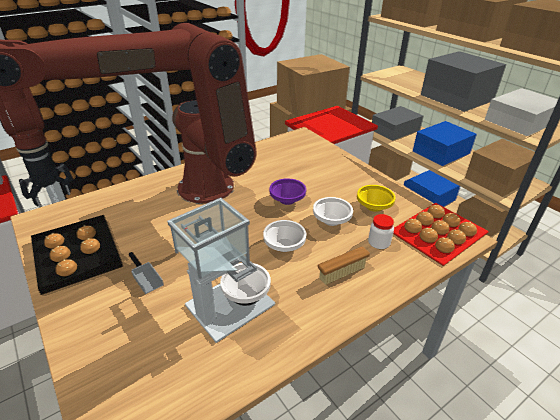

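Top view: white loose bowls at (198,223) and (267,217), base bowl at (332,181), handle near (360,238); yellow and purple bowls are decoys. Next come rough positions, then a closer wrist look.

```bash
python3 - <<'E'
from h import *
for n,p,z in(("far",(198,223.5),55),("near",(267,217.5),55),("base",(334,181),65)):print(n,ray("top",p,z).round())
print("bar",ray("top",(360,240),240).round(),ray("scene",(240.5,268),240).round())
b=ray("top",(334,181),65);
for n,p in(("near",ray("top",(267,217.5),0)),("base",b)):
  for z in (330,400):
    for a in(-2.2,-1.57,-.8,0,.8,1.57,2.2):
      q=inverse_kinematics([p[0]-60,p[1],z],down(a));print(n,z,a,None if q is None else np.round(q,2))
m=camera_model("wrist");s=get_state();Rt=R.from_quat(s["tcp_rot"]).as_matrix()
T=np.array(m["cam_to_world"]);print("cam in tool",(Rt.T@(T[:3,3]-s["tcp_pos"])).round(),(Rt.T@T[:3,:3]).round(2).tolist(),m["intrinsics"][0])
E
```

```text
far [496. 309.  55.]
near [513.  66.  55.]
base [ 636. -172.   65.]
bar [ 423. -230.  240.] [ 738. -239.  240.]
near 330 -2.2 [-0.14 -0.27 -0.1   1.74  0.   -2.65]
near 330 -1.57 [-0.14 -0.27 -0.1   1.74  0.    3.  ]
near 330 -0.8 [-0.14 -0.27 -0.1   1.74  0.    2.23]
near 330 0 [-0.14 -0.27 -0.1   1.74  0.    1.43]
near 330 0.8 [-0.14 -0.27 -0.1   1.74  0.    0.63]
near 330 1.57 [-0.14 -0.27 -0.1   1.74  0.   -0.14]
near 330 2.2 [-0.14 -0.27 -0.1   1.74  0.   -0.77]
near 400 -2.2 [-0.14 -0.21  0.09  1.87  0.   -2.65]
near 400 -1.57 [-0.14 -0.21  0.09  1.87  0.    3.  ]
near 400 -0.8 [-0.14 -0.21  0.09  1.87  0.    2.23]
near 400 0 [-0.14 -0.21  0.09  1.87  0.    1.43]
near 400 0.8 [-0.14 -0.21  0.09  1.87  0.    0.63]
near 400 1.57 [-0.14 -0.21  0.09  1.87  0.   -0.14]
near 400 2.2 [-0.14 -0.21  0.09  1.87  0.   -0.77]
base 330 -2.2 [-0.51  0.15  0.31  1.73  0.   -3.02]
base 330 -1.57 [-0.51  0.15  0.31  1.73  0.    2.63]
base 330 -0.8 [-0.51  0.15  0.31  1.73  0.    1.86]
base 330 0 [-0.51  0.15  0.31  1.73  0.    1.06]
base 330 0.8 [-0.51  0.15  0.31  1.73  0.    0.26]
base 330 1.57 [-0.51  0.15  0.31  1.73  0.   -0.51]
base 330 2.2 [-0.51  0.15  0.31  1.73  0.   -1.14]
base 400 -2.2 [-0.51  0.22  0.52  1.87  0.   -3.02]
base 400 -1.57 [-0.51  0.22  0.52  1.87  0.    2.63]
base 400 -0.8 [-0.51  0.22  0.52  1.87  0.    1.86]
base 400 0 [-0.51  0.22  0.52  1.87  0.    1.06]
base 400 0.8 [-0.51  0.22  0.52  1.87  0.    0.26]
base 400 1.57 [-0.51  0.22  0.52  1.87  0.   -0.51]
base 400 2.2 [-0.51  0.22  0.52  1.87  0.   -1.14]
cam in tool [-131.   -1.  -78.] [[0.0, 0.3, -0.95], [1.0, -0.0, 0.0], [-0.0, -0.95, -0.3]] [294.9829263    0.         278.19300431]
```

```bash
python3 - <<'E'
from h import *
reach([110,-440,400],get_state()["tcp_rot"])
reach([450,-70,400],down(np.pi/2))
m=camera_model("wrist");im=save("wrist","w1")
for t in("bowl_a","bowl_base","gate_handle","gate_mark","station"):
    print(t,[(np.round(d["xy"],1).tolist(),round(d["confidence"],2)) for d in tip_of("wrist",t)],[(np.round(d["extent"]).tolist(),round(d["confidence"],2)) for d in find_in("wrist",t)])
import pickle;pickle.dump((im,m),open("w1.pkl","wb"))
for d in tip_of("wrist","gate_handle"):print(ray("wrist",d["xy"],240,m).round(1))
print(get_state()["time"],np.round(get_state()["tcp_pos"]))
E
```

```text
bowl_a [([350.4, 196.2], 0.9), ([470.4, 54.8], 0.77), ([482.5, 185.7], 0.75), ([112.2, 207.4], 0.32)] [([313.0, 159.0, 406.0, 248.0], 0.84), ([436.0, 0.0, 554.0, 107.0], 0.66), ([453.0, 146.0, 560.0, 239.0], 0.58)]
bowl_base [([222.4, 258.7], 0.6)] [([179.0, 229.0, 265.0, 314.0], 0.75)]
gate_handle [([126.9, 246.7], 0.76)] [([100.0, 224.0, 193.0, 362.0], 0.86)]
gate_mark [([112.3, 207.0], 0.64)] [([0.0, 159.0, 247.0, 420.0], 0.68)]
station [] [([0.0, 161.0, 250.0, 419.0], 0.72)]
[ 508.1 -233.   240. ]
4.7917 [450. -70. 400.]
```

View pics/w1.png

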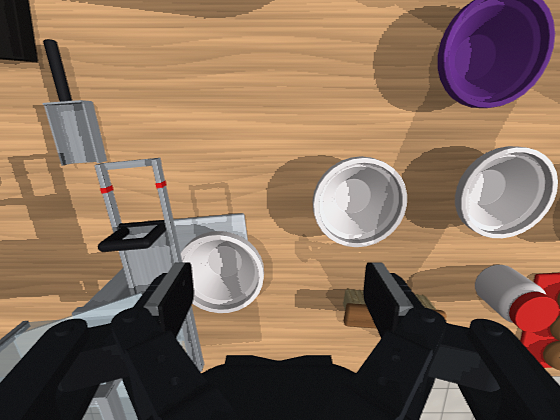

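The wrist view shows the two white bowls at (360,202) and (507,192), the base bowl at (222,272), red marks at (105,190) and (160,184), and the handle at about (132,236). I'll fit these.

```bash
python3 - <<'E'
from h import *
import pickle
from scipy.optimize import least_squares
im,m=pickle.load(open("w1.pkl","rb"))
h=cv2.cvtColor(im,cv2.COLOR_RGB2HSV)
red=((h[...,0]<8)|(h[...,0]>172))&(h[...,1]>150)&(h[...,2]>110)
n,_,st,ce=cv2.connectedComponentsWithStats(red.astype(np.uint8))
P=[]
for i in range(1,n):
    if st[i,4]>5 and ce[i][0]<250: print("red",st[i],ce[i].round(1),ray("wrist",ce[i],199,m).round(1));P.append(ray("wrist",ce[i],199,m))
white=((h[...,1]<45)&(h[...,2]>110)).astype(np.uint8)
t=np.linspace(0,2*np.pi,90)
def hull(c,z0):
    p=[proj("wrist",[c[0]+78*np.cos(a),c[1]+78*np.sin(a),z],m) for z in(z0+40,z0+60) for a in t]
    return cv2.convexHull(np.array(p,np.float32))
vis=im[:,:,::-1].copy()
def cent(pts):
    M=cv2.moments(pts);return np.array([M["m10"],M["m01"]])/M["m00"]
for nm,box,z0 in(("near",(300,150,420,255),0),("far",(448,140,560,245),0)):
    x0,y0,x1,y1=box;w=np.zeros_like(white);w[y0:y1,x0:x1]=white[y0:y1,x0:x1]
    w=cv2.morphologyEx(w,cv2.MORPH_OPEN,np.ones((3,3)))
    cs=max(cv2.findContours(w,0,2)[0],key=cv2.contourArea);hc=cv2.convexHull(cs).astype(np.float32)
    c=least_squares(lambda c:cent(hull(c,z0))-cent(hc),ray("wrist",cent(hc),55,m)[:2],diff_step=1e-3).x
    print(nm,c.round(1),"area",cv2.contourArea(hc),cv2.contourArea(hull(c,z0)),hc.reshape(-1,2).min(0),hc.reshape(-1,2).max(0),hull(c,z0).reshape(-1,2).min(0),hull(c,z0).reshape(-1,2).max(0))
    cv2.polylines(vis,[hull(c,z0).astype(int)],True,(0,0,255))
# station from marks
P=sorted(P[:2],key=lambda p:p[1])   # y -80 , -15
d=P[1]-P[0];yaw=np.arctan2(-d[0],d[1]);print("mark dist",np.hypot(*d[:2]),"yaw",yaw)
Rz=np.array([[np.cos(yaw),-np.sin(yaw)],[np.sin(yaw),np.cos(yaw)]])
o=(P[0]+P[1])[:2]/2-Rz@[-195,-47.5];print("origin",o,"shut handle",o+Rz@[-142,-48])
W=lambda x,y,z:proj("wrist",[*(o+Rz@[x,y]),z],m)
for q in((-90,48,12),(90,48,12),(-142,-48,240),(-142,-77,240),(-142,-19,240),(-225,-15,199),(-225,-80,199)):
    cv2.circle(vis,tuple(W(*q).astype(int)),3,(0,255,0),1)
cv2.polylines(vis,[hull(o,12).astype(int)],True,(255,0,0))
cv2.imwrite("pics/v1.png",vis)
E
```

```text
red [155 181  12   7  56] [160.5 184.3] [ 448.7 -205.1  199. ]
red [100 185  13   9  67] [106.2 189.2] [ 454.4 -268.6  199. ]
near [515.9  67.5] area 6529.0 6801.437396802241 [313. 157.] [406. 246.] [312.33606 156.15991] [407.5795 247.4815]
far [500.4 316.2] area 6693.0 7447.011419938644 [461. 147.] [557. 237.] [456.75143 146.47421] [560.79346 239.15433]
mark dist 63.72884684819937 yaw 0.0896333488588236
origin [ 641.55877659 -172.10117132] shut handle [ 504.42546057 -232.61938047]
```

View pics/v1.png

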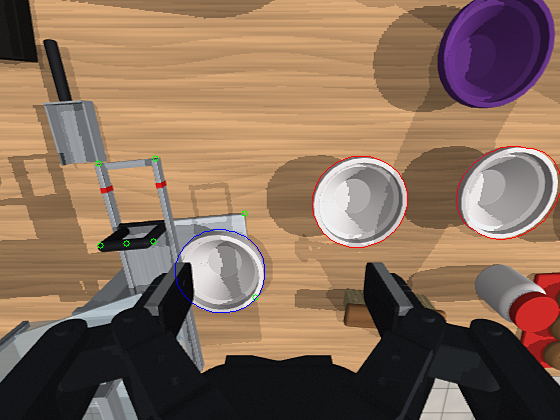

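```bash
python3 - <<'E'
from h import *
from scipy.optimize import least_squares
yaw=.0896
reach([600,-40,310],down(np.pi/2+yaw))
m=camera_model("wrist");im=save("wrist","w2")
t=np.linspace(0,2*np.pi,90)
def hull(c,z0):
    p=[proj("wrist",[c[0]+78*np.cos(a),c[1]+78*np.sin(a),z],m) for z in(z0+40,z0+60) for a in t]
    return cv2.convexHull(np.array(p,np.float32))
o=np.array([641.5,-172.1]);vis=im[:,:,::-1].copy()
h=cv2.cvtColor(im,cv2.COLOR_RGB2HSV)
red=((h[...,0]<8)|(h[...,0]>172))&(h[...,1]>150)&(h[...,2]>110)
n,_,st,ce=cv2.connectedComponentsWithStats(red.astype(np.uint8))
for i in range(1,n):
    if st[i,4]>5: print("red",st[i],ray("wrist",ce[i],199,m).round(1))
cv2.polylines(vis,[hull(o,12).astype(int)],True,(255,0,0))
Rz=R.from_euler("z",yaw).as_matrix()[:2,:2]
for q in((-90,48,12),(90,48,12),(-142,-77,240),(-142,-19,240),(-225,-15,199),(-195,-15,199)):
    cv2.circle(vis,tuple(proj("wrist",[*(o+Rz@q[:2]),q[2]],m).astype(int)),3,(0,255,0),1)
x,y=proj("wrist",[*o,60],m).astype(int);x0=max(0,x-140);y0=max(0,y-120)
print(x0,y0);cv2.imwrite("pics/v2.png",cv2.resize(vis[y0:y0+220,x0:x0+270],None,fx=2.7,fy=2.7,interpolation=cv2.INTER_NEAREST))
E
```

```text
red [535 280  25  84 998] [709.2 245.8 199. ]
37 78
```

View pics/v2.png

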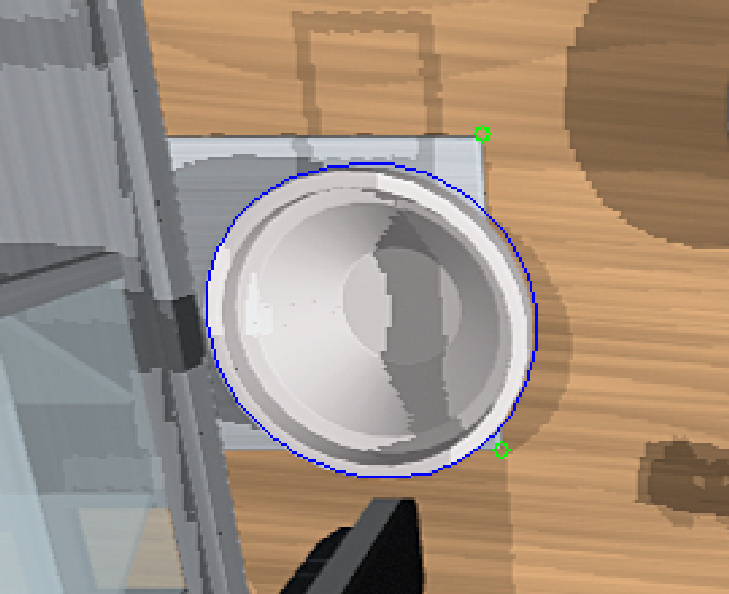

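```bash
cat >> h.py <<'E'
yaw=.0896; O=np.array([641.5,-172.1]); Rz=R.from_euler("z",yaw).as_matrix()[:2,:2]; Q=down(np.pi/2+yaw)
G=Rz@[0,74]
def st(l):
    s=get_state();print(l,round(s["time"],2),np.round(s["tcp_pos"],1),np.round(s["wrist_force"],1),"w",round(s["grip_width"],1))
def pick(c):
    gripper_to(40,60); reach([*(c+G),130],Q)
    print("hit",movel([*(c+G),55],v=80,max_force=12)); st("down")
    gripper_to(0,60); st("grip")
E
python3 - <<'E'
from h import *
c=np.array([515.9,67.5]); movel([600,-40,330]); pick(c)
movel([*(c+G),165],v=120); st("up")
save("wrist","w3");save("scene","s3")
im=cv2.imread("pics/w3.png");s=cv2.imread("pics/s3.png")[150:350,150:420]
cv2.imwrite("pics/v3.png",np.hstack([cv2.resize(im,(400,300)),cv2.resize(s,(400,300))]))
E
```

```text
hit False
down 8.56 [509.7 141.2  55.7] [ 0.5 -0.3  0.1] w 40.1
grip 8.97 [509.6 141.2  55.5] [-0.2  0.8  3. ] w 5.0
up 10.03 [508.8 141.2 164. ] [-0.2  0.4 -2.8] w 4.7
```

View pics/v3.png

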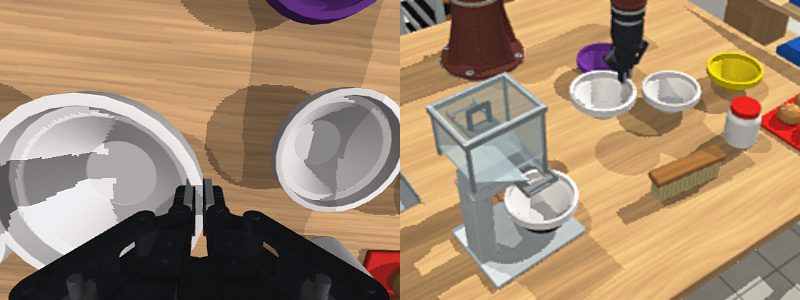

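```bash
cat >> h.py <<'E'
def over(c,z0,src,dst):
    m=camera_model("wrist");vis=cv2.imread(f"pics/{src}.png");t=np.linspace(0,2*np.pi,120)
    for r,z,col in((78,60,(0,0,255)),(70,60,(0,200,0)),(36,4,(255,0,0))):
        p=np.array([proj("wrist",[c[0]+r*np.cos(a),c[1]+r*np.sin(a),z0+z],m) for a in t]).astype(int)
        cv2.polylines(vis,[p],True,col)
    cv2.imwrite(f"pics/{dst}.png",vis)
E
python3 - <<'E'
from h import *
p=get_state()["tcp_pos"];over(p[:2]-G,p[2]-55.5,"w3","v4")
E
```

```text
(no output)
```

View pics/v4.png

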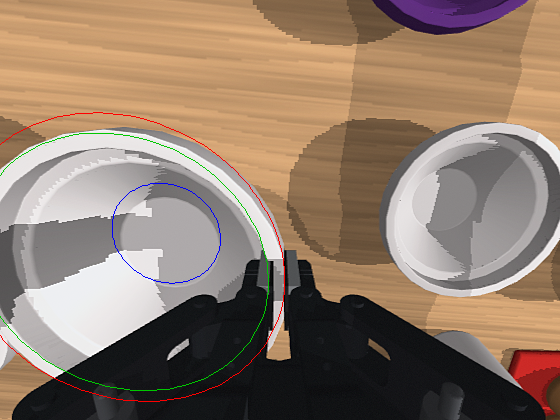

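```bash
python3 - <<'E'
from h import *
from scipy.optimize import least_squares
im=cv2.imread("pics/w3.png");h=cv2.cvtColor(im,cv2.COLOR_BGR2HSV)
w=((h[...,1]<50)&(h[...,2]>60)).astype(np.uint8);w[:,300:]=0
w=cv2.morphologyEx(w,cv2.MORPH_OPEN,np.ones((3,3)))
c=max(cv2.findContours(w,0,cv2.CHAIN_APPROX_NONE)[0],key=cv2.contourArea)
pts=cv2.convexHull(c).reshape(-1,2);cc=c.reshape(-1,2)
hp=cv2.convexHull(c).astype(np.float32)
E=np.array([q for q in cc if 3<q[0]<245 and q[1]<235 and abs(cv2.pointPolygonTest(hp,(float(q[0]),float(q[1])),True))<1.5],float)
print(len(E),E.min(0),E.max(0))
m=camera_model("wrist");tc=get_state()["tcp_pos"];t=np.linspace(0,2*np.pi,120);Z=R.from_euler("z",yaw)
piv=np.array([0,74,55.5])
def pose(p): # tilt about station x (a), about station y (b), dx,dy
    r=R.from_euler("xy",p[:2]); 
    return lambda X: tc+Z.apply(r.apply(np.asarray(X)-piv)+[p[2],p[3],0])
def hull(p):
    f=pose(p);X=[[78*np.cos(a),78*np.sin(a),z] for z in(40,60) for a in t]
    return cv2.convexHull(np.array([proj("wrist",x,m) for x in f(X)],np.float32))
def foot(p): return proj("wrist",pose(p)([0,0,4]),m)
def cost(p):
    H=hull(p);return np.r_[[cv2.pointPolygonTest(H,(float(a),float(b)),True) for a,b in E[::4]],np.array(p[:2])*30, p[3]*1.]
s=least_squares(cost,[0.02,0.02,.5,0.1],diff_step=1e-2,x_scale=[.1,.1,5,3],loss="soft_l1")
print("tilt",s.x.round(3),"cost",s.cost,"rms",np.sqrt(np.mean(s.fun[:-3]**2)),"foot",foot(s.x).round())
print("zero rms",np.sqrt(np.mean(cost(np.zeros(4))[:-3]**2)),foot(np.zeros(4)).round())
cv2.polylines(im,[hull(s.x).astype(int)],True,(0,0,255));
for e in E.astype(int):cv2.circle(im,tuple(e),1,(0,255,0),-1)
f=pose(s.x);cv2.polylines(im,[np.array([proj("wrist",x,m) for x in f([[36*np.cos(a),36*np.sin(a),4] for a in t])]).astype(int)],True,(255,0,0))
cv2.imwrite("pics/v5.png",im)
E
```

```text
241 [  4. 127.] [244. 178.]
tilt [0.033 0.015 6.924 0.238] cost 5.6719565441314055 rms 0.43027504304916325 foot [172. 243.]
zero rms 15.12690589606756 [167. 236.]
```

View pics/v5.png

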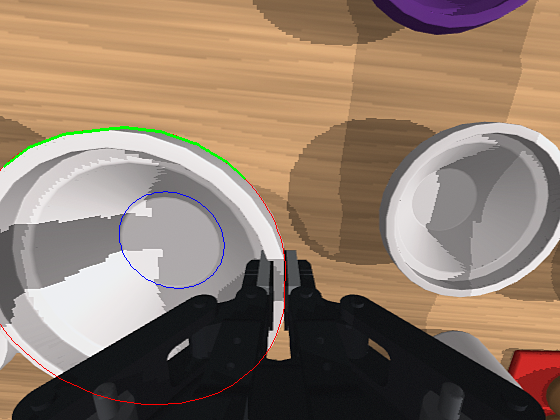

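```bash
python3 - <<'E'
from h import *
T=O+G-Rz@[5,0]
movel([*T,155],v=150); st("over")
print("hit",movel([*T,87.5],v=40,max_force=8)); st("down")
save("wrist","w6");save("scene","s6")
im=cv2.imread("pics/w6.png");s=cv2.imread("pics/s6.png")[190:350,160:320]
cv2.imwrite("pics/v6.png",np.hstack([cv2.resize(im,(400,300)),cv2.resize(s,(400,400))[50:350]]))
E
```

```text
over 12.07 [629.8 -98.2 155.2] [-0.6  0.1 -0.9] w 4.7
hit False
down 13.91 [630.1 -98.9  87.8] [-0.2  0.7  0.9] w 5.2
```

View pics/v6.png

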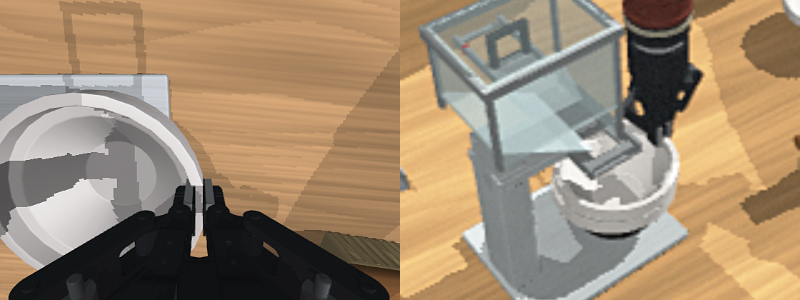

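```bash
cat >> h.py <<'E'
from scipy.optimize import least_squares
_t=np.linspace(0,2*np.pi,90)
def hull(c,z0,m): # band hull
    p=[proj("wrist",[c[0]+78*np.cos(a),c[1]+78*np.sin(a),z0+z],m) for z in(40,60) for a in _t]
    return cv2.convexHull(np.array(p,np.float32))
def fit(im,m,c0,z0,free=("x","y"),keep=lambda q:True):
    """fit bowl centre to the outer edge of the white/grey mask, contour points within 8 px of prediction"""
    h=cv2.cvtColor(im,cv2.COLOR_RGB2HSV);w=((h[...,1]<50)&(h[...,2]>60)).astype(np.uint8)
    k=np.zeros_like(w);cv2.fillPoly(k,[hull(c0,z0,m).astype(int)],1);k=cv2.dilate(k,np.ones((25,25)));w=cv2.morphologyEx(w*k,cv2.MORPH_OPEN,np.ones((3,3)))
    c=max(cv2.findContours(w,0,cv2.CHAIN_APPROX_NONE)[0],key=cv2.contourArea).reshape(-1,2).astype(float)
    H=hull(c0,z0,m);E=[q for q in c if 2<q[0]<557 and 2<q[1]<417 and abs(cv2.pointPolygonTest(H,(q[0],q[1]),True))<10 and keep(q)][::4]
    f=lambda p:[cv2.pointPolygonTest(hull(p,z0,m),(a,b),True) for a,b in E]
    s=least_squares(f,c0,diff_step=2e-3,loss="soft_l1");return s.x,len(E),float(np.sqrt(np.median(np.array(s.fun)**2)))
E
python3 - <<'E'
from h import *
gripper_to(34); st("open")
p=get_state()["tcp_pos"]; movel([p[0],p[1],150],v=100)
P=[600,-40,310]; movel(P,Q) if False else movel(P,v=200)
m=camera_model("wrist");im=save("wrist","w7")
print("base/stack z0=32:",fit(im,m,O,32))
im0=cv2.imread("pics/w2.png")[:,:,::-1].copy();print("before z0=12:",fit(im0,m,O,12))
vis=im[:,:,::-1].copy();cv2.polylines(vis,[hull(O,32,m).astype(int)],True,(255,0,0));cv2.imwrite("pics/v7.png",vis[70:320,20:320])
# far bowl, close look
c=np.array([500.4,316.2]);reach([c[0]-20,c[1]-20,300],Q)
m=camera_model("wrist");im=save("wrist","w8");print("far",fit(im,m,c,0)); print(fit(im,m,fit(im,m,c,0)[0],0));st("t")
E
```

```text
open 14.4 [629.9 -98.9  87.5] [-0.5 -0.3  0.3] w 34.3
base/stack z0=32: (array([ 640.71519498, -171.07800251]), 51, 0.44727723251233414)
before z0=12: (array([ 639.85800653, -175.3464883 ]), 58, 0.775091746487651)
far (array([499.31286361, 310.73581197]), 83, 0.7833053863380673)
(array([499.31286361, 310.73581197]), 83, 0.7833053863380673)
t 17.63 [481.1 295.2 299.8] [-0.2  0.5 -0.2] w 33.8
```

View pics/v7.png

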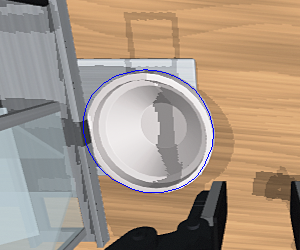

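```bash
python3 - <<'E'
from h import *
c=np.array([499.3,310.7]); pick(c)
movel([*(c+G),165],v=120); pause(.2); st("up")
m=camera_model("wrist");im=save("wrist","w9");p=get_state()["tcp_pos"];c0=p[:2]-G;z0=p[2]-55.5
for d in(0,5):
    c1,n,r=fit(im,m,c0+Rz@[d,0],z0,keep=lambda q:q[0]<245 and q[1]<235);print("held offset station",Rz.T@(c1-c0),n,r)
im3=cv2.imread("pics/w3.png")[:,:,::-1].copy()
c1,n,r=fit(im3,m,c0+Rz@[5,0],z0,keep=lambda q:q[0]<245 and q[1]<235);print("bowl1 same fit",Rz.T@(c1-c0),n,r)
E
```

```text
hit False
down 19.74 [493.1 384.6  55.7] [-0.5 -0.1  0.8] w 39.9
grip 20.13 [493.  384.6  55.5] [-0.1  1.2  1.9] w 6.8
up 21.4 [492.3 384.2 164.1] [ 0.8 -0.2 -0.8] w 6.7
held offset station [-1.72349426  0.60523524] 61 0.45539730405310863
held offset station [-0.62747227  1.11063708] 3 0.36951583391666554
bowl1 same fit [6.81529316 1.5200342 ] 61 0.4828080996635504
```

```bash
python3 - <<'E'
from h import *
T=O+G-Rz@[-1,0]
movel([*T,166],v=150); st("over")
print("hit",movel([*T,107.5],v=40,max_force=8)); st("down")
gripper_to(34); st("open")
movel([*T,160],v=100); movel([600,-40,310],v=200)
m=camera_model("wrist");im=save("wrist","w10")
print("stack z0=52:",fit(im,m,O,52))
vis=im[:,:,::-1].copy();cv2.polylines(vis,[hull(O,52,m).astype(int)],True,(255,0,0))
s=save("scene","s10")[190:350,160:320,::-1]
cv2.imwrite("pics/v10.png",np.hstack([cv2.resize(vis[70:320,20:320],(480,400)),cv2.resize(s,(320,400))]));st("t")
E
```

```text
over 24.96 [635.8 -98.  166. ] [-0.4 -0.8 -1.8] w 6.2
hit False
down 26.57 [636.1 -98.4 107.8] [-0.4  0.4  0.1] w 6.7
open 26.95 [635.9 -98.4 107.6] [ 0.3  0.2 -0.2] w 33.9
stack z0=52: (array([ 638.05323456, -169.39994682]), 53, 0.7668540652997635)
t 28.7 [599.6 -40.2 308.2] [ 0.1  0.4 -0.3] w 34.0
```

View pics/v10.png

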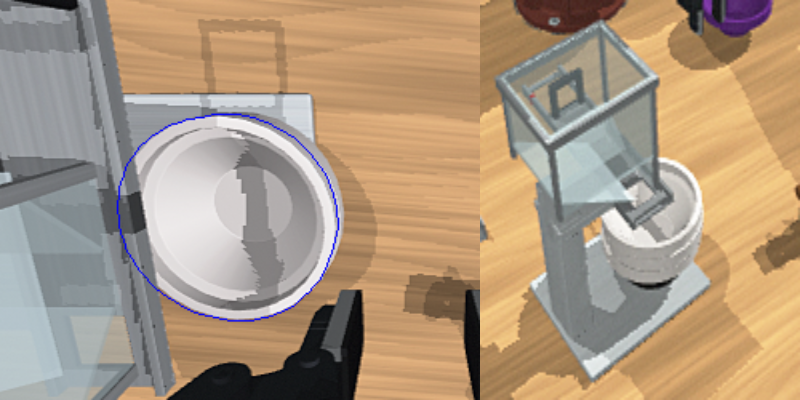

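The second bowl's rim sits at the height expected for a full stack, inside the hull. The scene view shows three upright bands and the slide still shut. Now the handle.

```bash
python3 - <<'E'
from h import *
H=O+Rz@[-142,-48];A=down(yaw)
movel([505,-60,330],v=200); reach([*H,330],A)
m=camera_model("wrist");save("wrist","w11")
for d in tip_of("wrist","gate_handle"):print("handle in station",Rz.T@(ray("wrist",d["xy"],240,m)[:2]-O),d["confidence"])
gripper_to(44); st("above")
print("hit",movel([*H,232],v=80,max_force=10)); st("down")
gripper_to(0,80); st("grip")
f=Rz@[1,0]
F0=np.dot(get_state()["wrist_force"][:2],f)
print("hit",movel([*(H+8*f),232],v=15,max_force=12)); s=get_state(); st("stop")
print("station",Rz.T@(s["tcp_pos"][:2]-O),F0,np.dot(s["wrist_force"][:2],f))
E
```

```text
handle in station [-140.08238037  -54.56775153] 0.56
above 30.87 [ 504.5 -232.3  330.1] [0.  0.  0.1] w 43.9
hit False
down 32.24 [ 504.6 -232.8  232.6] [ 0.4 -0.6  0.6] w 44.1
grip 32.65 [ 504.8 -232.7  232.5] [3.7 0.9 2.9] w 9.5
hit True
stop 32.92 [ 504.9 -232.7  232.5] [-0.8 -0.6  4.1] w 9.2
station [-141.49486955  -48.10020862] 3.8003338514728298 -0.8563913169489079
```

```bash
python3 - <<'E'
from h import *
f=Rz@[1,0];T=O+Rz@[-187,-48]
movel([*T,232.5],v=30); pause(1.5); s=get_state(); st("held")
print("station",Rz.T@(s["tcp_pos"][:2]-O),"Fx",np.dot(s["wrist_force"][:2],f))
w=save("wrist","w12")[:,:,::-1];c=save("scene","s12")[190:350,160:320,::-1]
cv2.imwrite("pics/v12.png",np.hstack([cv2.resize(w,(480,360)),cv2.resize(c,(320,360))]))
E
```

```text
held 36.09 [ 461.3 -236.7  232.5] [12.4 -0.2 -1.1] w 9.4
station [-185.22404632  -48.18680486] Fx 12.367721884847265
```

View pics/v12.png

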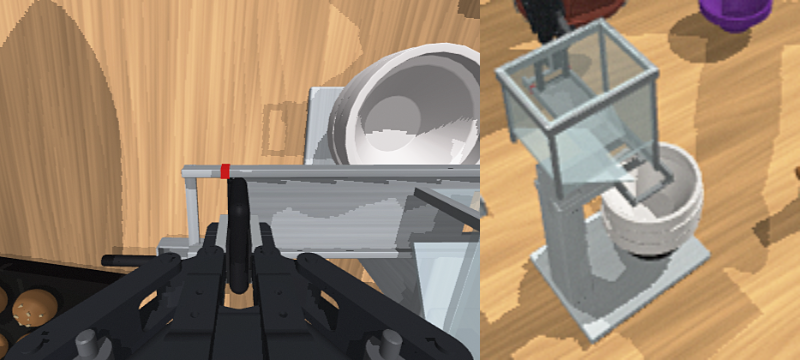

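```bash
python3 - <<'E'
from h import *
f=Rz@[1,0]
movel([*(O+Rz@[-188.5,-48]),232.5],v=10); pause(1.6); s=get_state(); st("held")
print("station",Rz.T@(s["tcp_pos"][:2]-O),"Fx",np.dot(s["wrist_force"][:2],f),np.abs(s["dq"]).max())
w=read_camera("wrist");m=camera_model("wrist")
h=cv2.cvtColor(w,cv2.COLOR_RGB2HSV)
red=(((h[...,0]<8)|(h[...,0]>172))&(h[...,1]>150)&(h[...,2]>110)).astype(np.uint8)
n,_,S,ce=cv2.connectedComponentsWithStats(red)
for i in range(1,n):
    if S[i,4]>15:print("mark in station",Rz.T@(ray("wrist",ce[i],199,m)[:2]-O),S[i])
for d in tip_of("wrist","gate_handle"):print("bar",Rz.T@(ray("wrist",d["xy"],240,m)[:2]-O),d["confidence"])
close_job()
E
```

```text
held 38.09 [ 459.9 -236.8  232.5] [11.9  0.6 -0. ] w 9.7
station [-186.70371284  -48.17063325] Fx 11.875397839034337 0.0012466073992811297
mark in station [-194.2134896   -16.93827977] [260 191  11  18 176]
bar [-185.97997681  -51.53213441] 0.62
the job is handed in; nothing more can be done
```

I nested both loose white bowls into the bowl under the hopper, then pulled the slide to the red marks. I handed the job in at 38 s of the 72 s allowed, still holding the handle with an 80 N grip. The hand-in gives no verdict.

**Slide:**
- The gripper was 45.2 mm out from the shut position I felt before pulling (target 45 mm). It stood at station x -186.7, against -187 for the marks.
- The camera puts the bar at x -186 and the visible red mark at -194 (nominal -195), so the front edge is about level with the marks.
- The arm was at rest. The spring pull read about 12 N, where about 13 N was expected at the marks.

**Stack:**
- It looked upright and seated in the last scene picture, taken with the slide 1.5 mm short of the final pull. Both bowls reached their nesting heights with no contact force stopping the descent.
- The rim fit after the second bowl came out about 3–4 mm off the station's centre. I put this down to the lower bowls showing in the outline. I did not measure the final bowl positions more closely than that.

**Disagreement along the way:** the first bowl sat about 7 mm off along its rim in the grip. I corrected 5 mm of that when placing it, and the fit afterwards was within about 1 mm of centre.

I did not touch the brush, tub or scoop, though I did not measure them again at the end.

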